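Mix the settled flask on the touch-start vortex mixer

TASK

The filler in the amber flask has settled and needs a spin on the vortex mixer: first flip the mixer's toggle switch over to the green dot, then take the amber flask by its neck out of its cork ring, set it upright into the mixer's sprung rubber cup and press it gently straight down until the cup has sunk well past half of its travel. Finish while still holding the flask by the neck, pressed down in the cup: do not let go or ease off. Keep the flask upright all the way, and leave the clear flask, the small pot and the wire spool where they are.

Things in the scene. Friction and masses are not known exactly. Their poses are not given: they have to be found in the camera images.
- mixer: Fixed vortex mixer, cream, 170 (x) x 130 (y) x 105 mm high, origin under its middle at bench level. Front (-x): blue panel sloping up at 43 degrees from 45 mm height at x = -95 mm to 105 mm at x = -30 mm, with a dial 10 mm high, 24 mm wide at y = +44 mm. Cup axis upright at x = +22 mm, over a black housing 54 mm wide, 121 mm high. Stands left or right of the robot's middle.
- cup_lip (a point): Centre of the upper rim of the mixer's black rubber cup, an open cone-shaped ring: mouth 54 mm across inside, 68 mm outside, 13 mm deep, sides at 45 degrees, about 28 mm across at the bottom. The rim is 155 mm above the bench when the cup is up. A flask bulb seated in it has its lowest point 16 to 17 mm below the rim.
- cup (a joint): How far the cup is pressed down, in m: 0 up, 0.010 fully down on its stop. Spring: it begins to move at about 4 N of push and takes about 8 N at 5 mm and 12 N at 10 mm, then stops hard. It springs back up when released.
- toggle (a joint): Mixer's switch, a steel bat lever 22 mm long and 8 mm across at its ball end, in rad: 0 = leaning to the white dot (mixer's -y side, off), 0.8 = leaning to the green dot (mixer's +y side, left as seen from its front, touch-start). It stays where it is left and moves under about 1 N at its tip.
- toggle_tip (a point): Ball end of the switch lever. It moves about 17 mm along the mixer's y from one end to the other, from 8.6 mm on the -y side to 8.6 mm on the +y side of the mixer's middle plane.
- toggle_foot (a point): Pivot of the switch lever on the panel, in the mixer's middle plane, 63 mm in front (-x) of the mixer's origin and 76 mm above the bench; the lever sticks out square to the panel, so its tip lies about 14 mm farther to the front (-x) and 15 mm higher.
- amber: Stoppered round-bottom flask of amber glass, white stopper, loose, 70 to 140 g: bulb 51 mm diameter, upright neck 20 mm diameter from 50 to 89 mm, a thin bead, then the stopper 21 mm diameter up to 106 mm. Origin at the lowest point of the bulb, z up through the neck. It sits in a cork ring, its lowest point 15 mm above the bench.
- amber_neck (a point): Point on the axis of the amber flask's neck, 72 mm above its lowest point: where to grip it.
- amber_bulb (a point): Centre of the amber flask's bulb, 25.5 mm above its lowest point.
- clear: The same flask in clear glass with a blue stopper, in the other cork ring: not to be moved. Origin at the lowest point of its bulb.
- ring_a: Loose cork flask ring, 80 mm across, hole 40 mm, 22 mm high, origin at the centre of its underside; it holds one of the flasks.
- ring_b: The other cork flask ring, the same.
- tray: Fixed steel tray under the rings and the pot, 190 x 250 mm, rim 14 mm high, floor 3 mm thick; origin at the centre of its underside.
- pot: Small open pot of clear plastic on the tray, 48 mm across, 24 mm high; origin at the centre of its underside: not to be moved.
- spool: Brass-coloured bonding wire spool lying flat behind the mixer, 52 mm across, 24 mm high; origin at the centre of its underside: not to be moved.
Things that resemble listed ones, but are neither listed nor needed, are in the scene too. What is meant by the amber is not purple, red or turquoise, and is the smaller of those in its own colour.

How it is judged:
By the outcome, as a careful person would: the job done as asked, in the order asked, and still so for the second after the job is handed in, while the arm keeps its last pose, push and grip.
It also fails if it takes over 54 s, if anything falls off the work surface, if the arm or the gripper's body presses on something with over 40 N, if the wrist force passes 120 N, or if a joint passes its speed limit or range.

ROBOT

A 6-joint arm with a two-finger parallel gripper is mounted at the origin on the work surface. World frame = base frame: x ahead of the robot, y to its left, z up, the work surface at z = 0. Lengths are in m, angles in rad, forces in N, time in s.
With the tool pointing down it reaches from about 0.325 to 0.925 m from the base axis. Payload 3.1 kg.
Tool frame: the origin (TCP) lies on the centre line of the jaws, within the pads' length; the fingertips stand 14 mm ahead of it and the grasp point (between the pads) lies 5 mm behind it (r.tip_extent is the distance from the TCP to the fingertips, in m); z points along the fingers, y is the direction in which the jaws open and shut (so a half turn about z gives the same grasp; the last joint's range is limited). The gripper opens to 85 mm and grips with 20 to 120 N. Pads are 22 mm wide; open, the fingers measure 114 mm over their backs; the gripper's body (76 mm by 85 mm) begins 54 mm behind the grasp point. The pads swing forward as they close: fully open they stand 13 mm farther back than shut.
Start: joints at [1.105, 0.217, 1.613, -0, 1.311, -0.112], TCP at [0.217, 0.586, 0.245] pointing down, gripper open.
Joint ranges: [-2.75, 2.75], [-0.78, 2.1], [0.31, 2.55], [-1.13, 4.27], [0.13, 2.63], [-2.58, 2.58]. Speed limits (rad/s): [2.79, 2.79, 3.14, 3.14, 3.14, 3.14].

INTERFACE

Orientations are given as a 3x3 rotation matrix whose columns are the frame's x, y, z axes.
In Python, from cell import r gives the robot as it stands. The module is installed in compiled form; this text tells all that it offers.
- The arm moves only by the tool step_arm, never from a script. Its argument "motion" is a list that holds one entry, the list of rows, each a list of 5 numbers: the opening, from -1 (shut) to 1 (fully open), so that 0 is half open, then the shift along the world's x, y, z in units of 40 mm (1.0 is 40 mm), then the turn about the world's z in units of 8 degrees (1.0 is 8 degrees). In form: [[[fingers, tx, ty, tz, roll], ...]]. A call has 1 to 8 rows; each row shifts and turns the pose as measured when the row begins; what a row does not reach is not made up. A row lasts 1/10 s, in which the tool goes at most 50 mm and 8.59 degrees, less where a joint would pass 70% of its speed; a pose out of reach is approached as far as the arm can. A call is refused whole if a number of a shift passes 1 or a number of a turn 1, either way. A call with a gripper value outside its range is refused whole. The fingers move at their own pace and stop on an object; the grip force is fixed at half the most. Time passes only in rows, so rows that do not move let the fingers close. It gives the time, the measured TCP pose, the force and the opening at its end, in the units of the state.
- r.read_state(): the state, without advancing time (a new reading comes with each control period).
- r.read_camera(name): name is "scene" or "top" or "wrist"; returns a dict with "img" (420x560x3 uint8, red, green, blue), "range_z" (420x560 float32, m along the optical axis (not along the pixel's ray), 0 where there is no reading), "intrinsics" (3x3 intrinsics, pixels), "extrinsics" (4x4, takes a point from camera to world coordinates); the wrist camera has in their place "tool_from_camera" (4x4, takes a point from camera to tool coordinates, whose origin is the TCP and whose axes are the flange's). Camera axes: x right, y down, z forward; pixel columns grow to the right and rows downward; lengths in m; the calibration is good to about 2 mm. A picture is of the moment at which its call begins: read the wrist's pose just before it.
- r.close_job(): hands the job in, once; it reports no verdict.
The state is a dict: "t": time; "q": joint angles; "qvel": joint speeds; "joint_efforts": joint torques, N m; "eef_pos": TCP position; "orientation": TCP orientation; "force": force on the tool from outside, world axes, zero at the start; "wrist_torque": the same for the moment, N m; "width": finger opening in m.
Only numpy, scipy, OpenCV 4.12 (cv2) and the standard library are available. Lean on these libraries where they do the work, as an engineer would, in place of code of your own. Each camera call takes 0.05 s, during which the arm holds its last target.

## Working session

There is one attempt and no reset: what is moved stays moved. The work goes in short steps, Python scripts to look and compute and a tool call to move; the robot and the scene stay as the last step left them, time stands still between calls to the robot, and variables do not carry over. Pictures are saved under pics/ and viewed, and the job is handed in when it is done.

Besides the shell and the picture viewer there is one more tool, called after "Emit:" by a JSON object that holds its "name" and its "arguments", one argument or row to a line. step_arm: Moves the arm, as the interface text tells. Its arguments: {"type":"object","properties":{"motion":{"type":"array","items":{"type":"array","items":{"type":"array","items":{"type":"number"}}}}},"required":["motion"]}

```bash
mkdir -p pics
cat > h.py <<'E'
import numpy as np, cv2
from cell import r
def cam(n):
    s=r.read_state(); c=r.read_camera(n)
    K=np.array(c["intrinsics"]); 
    if "extrinsics" in c: T=np.array(c["extrinsics"])
    else:
        W=np.eye(4); W[:3,:3]=np.array(s["orientation"]); W[:3,3]=s["eef_pos"]; T=W@np.array(c["tool_from_camera"])
    return c["img"],c["range_z"],K,T
def pts(d,K,T):
    v,u=np.mgrid[:d.shape[0],:d.shape[1]]
    p=np.stack([(u-K[0,2])/K[0,0]*d,(v-K[1,2])/K[1,1]*d,d],-1)
    return p@T[:3,:3].T+T[:3,3]
def ray(u,v,z,K,T):
    d=T[:3,:3]@np.array([(u-K[0,2])/K[0,0],(v-K[1,2])/K[1,1],1]); o=T[:3,3]
    return o+d*(z-o[2])/d[2]
def proj(P,K,T):
    p=T[:3,:3].T@(np.array(P)-T[:3,3]); return K[0,0]*p[0]/p[2]+K[0,2],K[1,1]*p[1]/p[2]+K[1,2]
def save(n,img): cv2.imwrite("pics/"+n,img[...,::-1])
E
python3 - <<'E'
from h import *
s=r.read_state(); print({k:np.round(v,3).tolist() for k,v in s.items()},r.tip_extent)
for n in("scene","top"):
    i,d,K,T=cam(n); save(n+"0.png",i); np.savez(n+"0.npz",i=i,d=d,K=K,T=T); print(n,np.round(K,1).tolist(),np.round(T,3).tolist())
E
```

```text
{'t': 0.0, 'q': [1.105, 0.218, 1.615, 0.0, 1.311, -0.112], 'qvel': [0.001, 0.0, 0.001, 0.003, 0.001, -0.001], 'joint_efforts': [0.0, -39.684, -30.386, -0.0, 0.01, -0.0], 'eef_pos': [0.216, 0.586, 0.244], 'orientation': [[-0.938, 0.347, -0.001], [0.347, 0.938, -0.002], [0.0, -0.002, -1.0]], 'force': [0.494, -0.195, 0.555], 'wrist_torque': [0.016, 0.002, -0.033], 'width': 0.086} 0.014
scene [[404.3, 0.0, 280.6], [0.0, 404.3, 212.9], [0.0, 0.0, 1.0]] [[-0.285, 0.804, -0.521, 0.992], [0.958, 0.236, -0.161, 0.132], [-0.007, -0.546, -0.838, 0.723], [0.0, 0.0, 0.0, 1.0]]
top [[427.6, 0.0, 284.7], [0.0, 427.6, 211.6], [0.0, 0.0, 1.0]] [[0.018, -0.997, 0.073, 0.56], [-1.0, -0.017, 0.014, 0.012], [-0.013, -0.073, -0.997, 0.923], [0.0, 0.0, 0.0, 1.0]]
```

View pics/scene0.png

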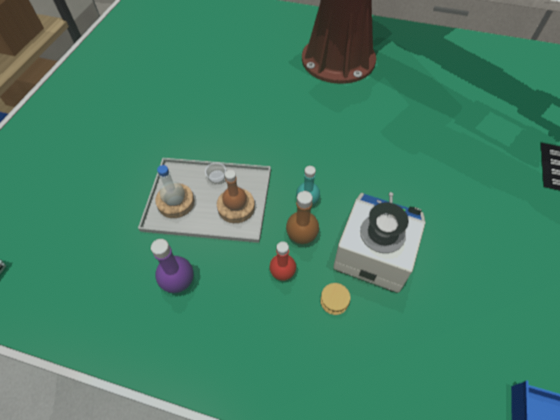

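View pics/top0.png

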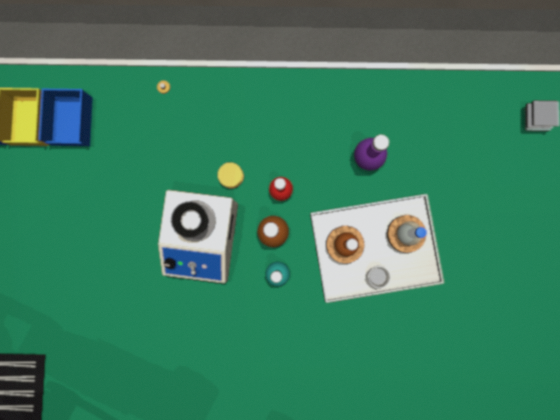

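Scene shows the amber flask in the ring at (235,200); top at (347,244). Things it could be mistaken for in the top view are the larger amber flask (273,231), purple (371,153), red (281,188), turquoise (277,274) and clear with a blue stopper (408,234). I choose (347,244), the smaller amber one in a cork ring, and will check it in a crop.

Run:
```python
from h import *
a=np.load("top0.npz"); i,d,K,T=a["i"],a["d"],a["K"],a["T"]
b=np.load("scene0.npz")
c1=cv2.resize(i[180:300,150:250],(500,600),interpolation=cv2.INTER_CUBIC)
save("c_mix.png",c1)
c2=cv2.resize(i[200:300,310:430],(480,400),interpolation=cv2.INTER_CUBIC)
c3=cv2.resize(b["i"][150:240,140:270],(520,360),interpolation=cv2.INTER_CUBIC)
o=np.zeros((400,800,3),np.uint8); o[:,:400]=cv2.resize(c2,(400,400)); o[:360,400:]=c3[:,:400]; save("c_fl.png",o)
save("c_mixs.png",cv2.resize(b["i"][180:300,320:440],(600,600),interpolation=cv2.INTER_CUBIC))
for n,z in(("top",a),("scene",b)):
    P=pts(z["d"],z["K"],z["T"]); np.save(n+"P.npy",P)
    # white/bright stoppers
    hsv=cv2.cvtColor(z["i"],cv2.COLOR_RGB2HSV)
    amb=((hsv[...,0]<14)&(hsv[...,1]>130)&(hsv[...,2]>40)).astype(np.uint8)
    nn,l,st,ce=cv2.connectedComponentsWithStats(amb)
    for k in range(1,nn):
        if st[k,4]>60: 
            m=(l==k)&(z["d"]>0); print(n,st[k],ce[k].round(1),np.median(P[m],0).round(3),P[m][:,2].max().round(3))
```

```text
top [269 178  23  23 293] [280.8 190.8] [0.665 0.032 0.042] 0.076
top [259 218  28  27 328] [274.1 232.7] [0.577 0.041 0.057] 0.064
top [335 233  23  23 290] [343.6 243.8] [ 0.559 -0.094  0.057] 0.105
scene [224 189  19  13  95] [232.8 195.5] [ 0.569 -0.099  0.06 ] 0.065
scene [270 253  26  27 505] [282.4 266.6] [0.683 0.04  0.043] 0.092
```

View pics/c_mix.png

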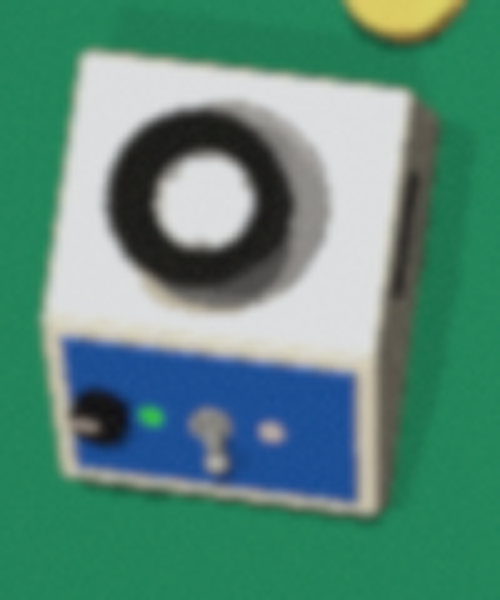

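View pics/c_fl.png

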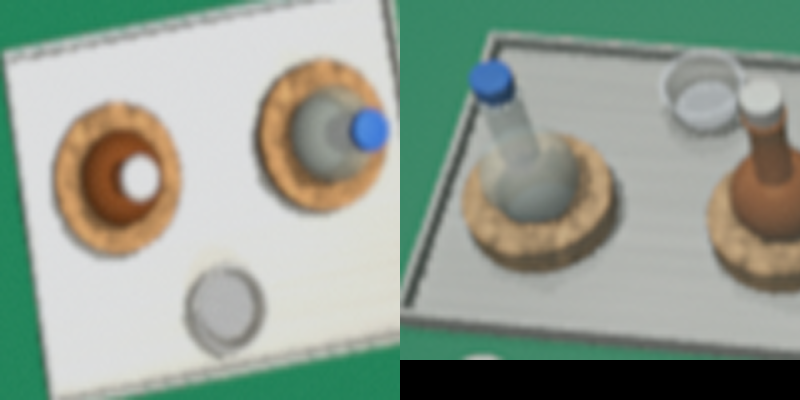

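View pics/c_mixs.png

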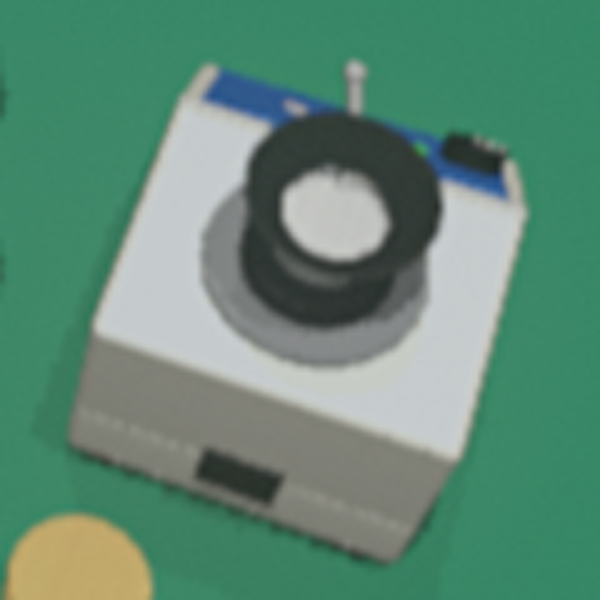

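Run:
```python
from h import *
a=np.load("top0.npz"); i,d,K,T=a["i"],a["d"],a["K"],a["T"]
b=np.load("scene0.npz"); Ks,Ts=b["K"],b["T"]; P=np.load("topP.npy")
f=lambda x,y,z,s=5,o=(150,180): ray((x+.5)/s-.5+o[0],(y+.5)/s-.5+o[1],z,K,T)
g=lambda x,y,z,s=5,o=(320,180): ray((x+.5)/s-.5+o[0],(y+.5)/s-.5+o[1],z,Ks,Ts)
C=[f(*p,.105) for p in((85,50),(412,92),(378,358),(48,320))]; print("top face",np.round(C,3).tolist())
bl,br,fr,fl=C; yaw=[np.arctan2(*(p-q)[[1,0]]) for p,q in((bl,fl),(br,fr))]; yy=[np.arctan2(-(p-q)[0],(p-q)[1]) for p,q in((bl,br),(fl,fr))]; print("yaw",yaw,yy, np.linalg.norm(bl-br),np.linalg.norm(bl-fl))
S=[g(*p,.105) for p in((95,330),(462,460),(525,213),(187,97))]; print("scene top face",np.round(S,3).tolist())
# cup: dark ellipse
for n,z,ro in(("top",a,(slice(195,245),slice(165,212))),("scene",b,(slice(195,250),slice(360,415)))):
    m=((z["i"].max(-1)<75)).astype(np.uint8); mm=np.zeros_like(m); mm[ro]=m[ro]
    cs,_=cv2.findContours(mm,cv2.RETR_CCOMP,cv2.CHAIN_APPROX_NONE)
    for c in cs:
        if len(c)>15:
            e=cv2.fitEllipse(c); print(n,np.round(e[0],1),np.round(e[1],1),"at .155",ray(*e[0],.155,z["K"],z["T"]).round(4),"at .142",ray(*e[0],.142,z["K"],z["T"]).round(4))
print("tip top@.091",f(217,463,.091),"scene",g(356,70,.091)); print("foot top",f(210,425,.076))
print("green/white",f(152,417,.076),f(271,433,.076))
# stoppers
for n,z,c in(("top",a,(350,244)),("scene",b,(231,175))):
    m=((z["i"].min(-1)>150)).astype(np.uint8); hsv=cv2.cvtColor(z["i"],cv2.COLOR_RGB2HSV)
    m=((hsv[...,1]<60)&(hsv[...,2]>120)).astype(np.uint8)
    nn,l,st,ce=cv2.connectedComponentsWithStats(m)
    for k in range(1,nn):
        if np.hypot(*(ce[k]-c))<12: print(n,"stopper",st[k],ce[k],ray(*ce[k],.121,z["K"],z["T"]).round(4))
# rings: cork mask in top
hsv=cv2.cvtColor(i,cv2.COLOR_RGB2HSV)
h=P[...,2]
for (u,v) in((352,244),(351,245),(190,200),(280,231)): print(u,v,P[v,u].round(4))
```

```text
top face [[0.658, 0.253, 0.105], [0.644, 0.126, 0.105], [0.542, 0.136, 0.105], [0.554, 0.263, 0.105]]
yaw [np.float64(-0.09776526935975939), np.float64(-0.09974551042186765)] [np.float64(-0.11128439760470195), np.float64(-0.09553943403113661)] 0.12783909811572108 0.10478813212505254
scene top face [[0.644, 0.129, 0.105], [0.658, 0.256, 0.105], [0.554, 0.266, 0.105], [0.538, 0.141, 0.105]]
top [189.8 219.9] [34.1 35.5] at .155 [0.5978 0.1938 0.155 ] at .142 [0.5984 0.1969 0.142 ]
top [190.5 219.7] [21.4 22.4] at .155 [0.5982 0.1926 0.155 ] at .142 [0.5989 0.1957 0.142 ]
scene [411.7 209.6] [5.2 6.5] at .155 [0.5707 0.2322 0.155 ] at .142 [0.561  0.2345 0.142 ]
scene [386.6 223.1] [37.  42.7] at .155 [0.6091 0.1958 0.155 ] at .142 [0.6003 0.1972 0.142 ]
scene [381.2 233.8] [ 5.2 16.4] at .155 [0.6318 0.1904 0.155 ] at .142 [0.6236 0.1917 0.142 ]
scene [386.6 222.5] [20.5 24.2] at .155 [0.6079 0.1956 0.155 ] at .142 [0.5991 0.1971 0.142 ]
tip top@.091 [0.49978981 0.19929245 0.091     ] scene [0.49719165 0.20085944 0.091     ]
foot top [0.51354256 0.20594337 0.076     ]
green/white [0.5162521  0.22902786 0.076     ] [0.51085861 0.18170085 0.076     ]
top stopper [346 239  12  11 108] [351.59259259 244.01851852] [ 0.5598 -0.1026  0.121 ]
scene stopper [229 181   2   1   2] [229.5 181. ] [ 0.5763 -0.096   0.121 ]
352 244 [ 0.5598 -0.1032  0.1219]
351 245 [ 0.5579 -0.1016  0.1205]
190 200 [0.6389 0.207  0.1034]
280 231 [0.5833 0.033  0.0619]
```

Run:
```python
from h import *
for n in("top","scene"):
    P=np.load(n+"P.npy"); x,y,z=P[...,0],P[...,1],P[...,2]
    bx=(x>.45)&(x<.72)&(y>.1)&(y<.3)
    m=bx&(z>.148)&(z<.165); p=P[m]; e=cv2.minEnclosingCircle(p[:,:2].astype(np.float32)); print(n,"rim",m.sum(),p.min(0),p.max(0),np.median(p[:,2]),e)
    A=np.c_[2*p[:,:2],np.ones(len(p))]
    m=bx&(z>.1)&(z<.11); p=P[m]; print("face",p.min(0),p.max(0),np.median(p[:,2]),np.percentile(p[:,0],[1,99]))
    R=cv2.minAreaRect(p[:,:2].astype(np.float32)); print(R)
    m=(abs(x-.56)<.03)&(abs(y+.1)<.03)&(z>.115); p=P[m];print("stopper",m.sum(),p.min(0),p.max(0),np.median(p,0))
    m=(abs(x-.56)<.045)&(abs(y+.1)<.045)&(z>.012)&(z<.03); p=P[m];print("ring",m.sum(),cv2.minEnclosingCircle(p[:,:2].astype(np.float32)))
```

```text
top rim 524 [0.56691217 0.16419501 0.14801865] [0.63227284 0.22896039 0.15807038] 0.15288325885446197 ((0.599174439907074, 0.1967289298772812), 0.03354392200708389)
face [0.53393037 0.12766917 0.10000436] [0.65790007 0.26614274 0.10999707] 0.10451089207346798 [0.53918473 0.65395497]
((0.5952420830726624, 0.19680286943912506), (0.1301916092634201, 0.11467177420854568), 83.94625091552734)
stopper 100 [ 0.55038135 -0.11171089  0.11519854] [ 0.56917547 -0.09227158  0.12412533] [ 0.55978714 -0.10165375  0.12010304]
ring 654 ((0.560126543045044, -0.10222993046045303), 0.03986583650112152)
scene rim 556 [0.56454759 0.16404995 0.148001  ] [0.63063564 0.22917629 0.15757955] 0.15314128951315398 ((0.5975431799888611, 0.19637711346149445), 0.03359341621398926)
face [0.53272804 0.12700867 0.10003766] [0.65689467 0.26584136 0.10999282] 0.10518908807897709 [0.53917606 0.65434446]
((0.5946758985519409, 0.19689244031906128), (0.1297599971294403, 0.11432349681854248), 83.8315658569336)
stopper 88 [ 0.54832622 -0.111709    0.11506205] [ 0.56950523 -0.09224065  0.1224638 ] [ 0.55977744 -0.10159076  0.12050963]
ring 582 ((0.5590170621871948, -0.10178999602794647), 0.040191903710365295)
```

The top crop shows the chosen flask in its ring with a white stopper at about crop (138,178), and the lever leaning toward the white dot. Both views agree on:

| Item | Position | Check |
|---|---|---|
| Cup rim | (0.598, 0.1965, ~0.155) | radius 33.6 mm |
| Stopper | (0.560, -0.102), top 0.121 | matches 15+106 |
| Toggle tip | (0.4985, 0.199, 0.091) | |
| Mixer yaw | about -0.106 | |

Next I shut the fingers, turn the jaws along mixer x, and go to (0.490, 0.174).

Emit:
{"name": "step_arm", "arguments": {
  "motion": [
    [[-1,0.57,-0.86,0,-0.8],[-1,0.57,-0.86,0,-0.8],[-1,0.57,-0.86,0,-0.8],[-1,0.57,-0.86,0,-0.8],[-1,0.57,-0.86,0,-0.8],[-1,0.57,-0.86,0,-0.8],[-1,0.57,-0.86,0,-0.8],[-1,0.57,-0.86,0,-0.8]]
  ]
}}

```text
t: 0.9
eef_pos: [0.3979, 0.3022, 0.239]
orientation: [[-0.294, 0.956, -0.007], [0.956, 0.294, -0.002], [0.001, -0.008, -1.0]]
force: [0.3, -0.3, 0.0]
width: -0.0002
```

Emit:
{"name": "step_arm", "arguments": {
  "motion": [
    [[-1,0.58,-0.8,0,-0.75],[-1,0.58,-0.8,0,-0.75],[-1,0.58,-0.8,0,-0.75],[-1,0.5,-0.7,0,-0.6],[-1,0,0,0,0]]
  ]
}}

```text
t: 1.4
eef_pos: [0.4908, 0.1679, 0.237]
orientation: [[0.124, 0.992, -0.009], [0.992, -0.124, -0.0], [-0.001, -0.009, -1.0]]
force: [-0.1, 0.4, 0.7]
width: -0.0002
```

Run:
```python
from h import *
s=r.read_state(); print(np.round(s["eef_pos"],4),np.degrees(np.arctan2(s["orientation"][1][1],s["orientation"][0][1])))
for n in("wrist","scene"):
    i,d,K,T=cam(n); save(n+"1.png",i); np.savez(n+"1.npz",i=i,d=d,K=K,T=T)
```

```text
[0.4908 0.1679 0.237 ] -7.117604190382603
```

View pics/wrist1.png

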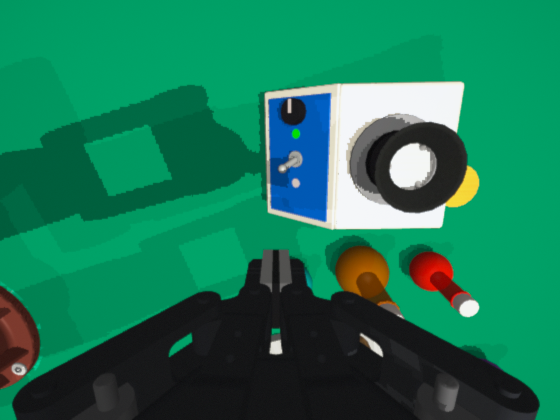

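Wrist view shows the lever foot near (294,159), its ball near (282,168), and the green dot at (296,134).

Run:
```python
from h import *
a=np.load("wrist1.npz"); i,d,K,T=a["i"],a["d"],a["K"],a["T"]
save("w1c.png",cv2.resize(i[120:200,255:335],(640,640),interpolation=cv2.INTER_CUBIC))
P=pts(d,K,T)
print("tip",ray(282,168.5,.091,K,T),"foot",ray(294,159,.076,K,T),P[166:171,280:285,2].round(3))
x,y,z=P[...,0],P[...,1],P[...,2]; m=(z>.148)&(z<.165)&(x>.5)&(y>.14)&(y<.25);p=P[m]
print(cv2.minEnclosingCircle(p[:,:2].astype(np.float32)))
```

```text
tip [0.50031261 0.19842966 0.091     ] foot [0.51314968 0.2041081  0.076     ] [[0.094 0.095 0.096 0.096 0.093]
 [0.095 0.095 0.096 0.094 0.095]
 [0.096 0.096 0.095 0.096 0.096]
 [0.095 0.097 0.097 0.097 0.095]
 [0.096 0.096 0.096 0.095 0.096]]
((0.5998995900154114, 0.19518455862998962), 0.03364848718047142)
```

View pics/w1c.png

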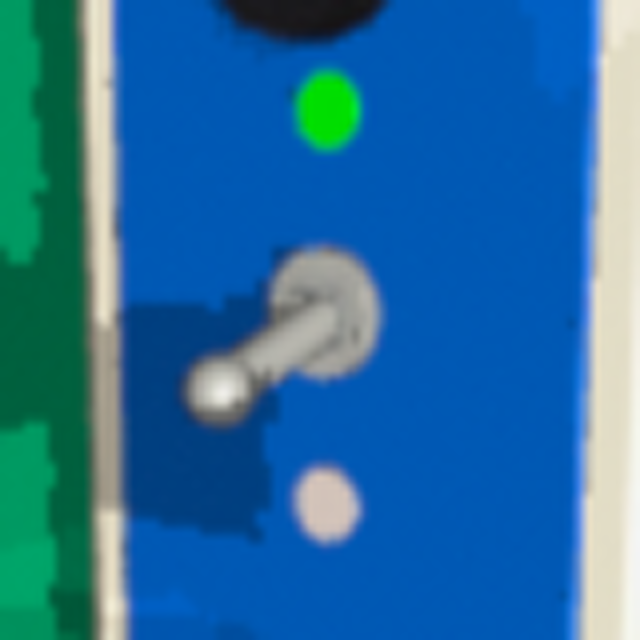

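Emit:
{"name": "step_arm", "arguments": {
  "motion": [
    [[-1,0,0,-0.9,0],[-1,0,0,-0.9,0],[-1,0,0,-0.9,0],[-1,0,0,-0.55,0],[-1,0,0,0,0]]
  ]
}}

```text
t: 2.0
eef_pos: [0.4853, 0.1763, 0.1043]
orientation: [[0.109, 0.994, -0.009], [0.994, -0.109, 0.005], [0.004, -0.009, -1.0]]
force: [-0.3, -0.3, -0.6]
width: -0.0
```

Emit:
{"name": "step_arm", "arguments": {
  "motion": [
    [[-1,0.1,0,-0.15,0],[-1,0,0,0,0]]
  ]
}}

```text
t: 2.2
eef_pos: [0.4889, 0.1781, 0.0988]
orientation: [[0.106, 0.994, -0.009], [0.994, -0.106, 0.005], [0.004, -0.009, -1.0]]
force: [0.4, 0.3, -0.8]
width: 0.0002
```

Run:
```python
from h import *
s=r.read_state(); print(np.round(s["eef_pos"],4),s["force"])
i,d,K,T=cam("wrist"); save("wrist2.png",i)
```

```text
[0.4889 0.1781 0.0988] [ 0.4202619   0.29877386 -0.83504471]
```

View pics/wrist2.png

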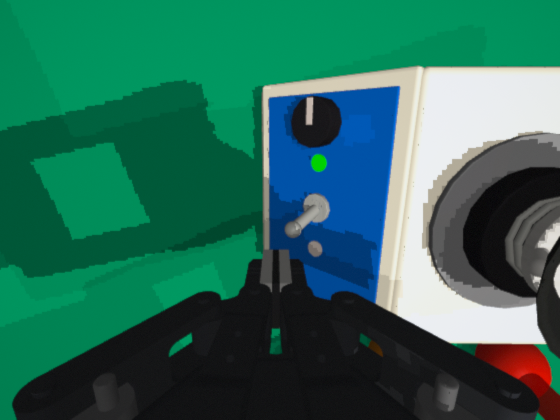

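Fingers are down, level with the ball at (293,229) and just on its -y side. Sweeping toward +y.

Emit:
{"name": "step_arm", "arguments": {
  "motion": [
    [[-1,0.015,0.15,0,0],[-1,0.015,0.15,0,0],[-1,0.015,0.15,0,0],[-1,0.015,0.15,0,0],[-1,0,0,0,0]]
  ]
}}

```text
t: 2.75
eef_pos: [0.4939, 0.2031, 0.1036]
orientation: [[0.104, 0.995, -0.004], [0.995, -0.104, 0.002], [0.001, -0.004, -1.0]]
force: [-1.1, -4.3, 0.0]
width: -0.0002
```

Run:
```python
from h import *
s=r.read_state(); print(np.round(s["eef_pos"],4),s["force"])
i,d,K,T=cam("wrist"); save("wrist3.png",i)
```

```text
[0.4939 0.2031 0.1036] [-1.09523154 -4.2876368   0.01902447]
```

View pics/wrist3.png

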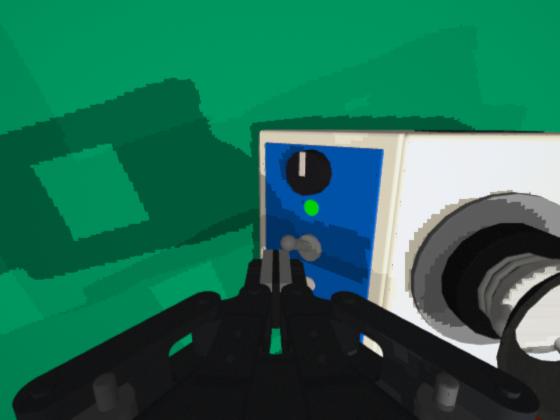

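Run:
```python
from h import *
i,d,K,T=cam("wrist"); save("w3c.png",cv2.resize(i[190:290,245:345],(600,600),interpolation=cv2.INTER_CUBIC))
print(ray(288,243,.091,K,T),ray(309,246,.076,K,T))
i,d,K,T=cam("top"); save("t3c.png",cv2.resize(i[230:300,155:240],(680,560),interpolation=cv2.INTER_CUBIC))
```

```text
[0.50234332 0.21408366 0.091     ] [0.51439468 0.20459106 0.076     ]
```

View pics/w3c.png

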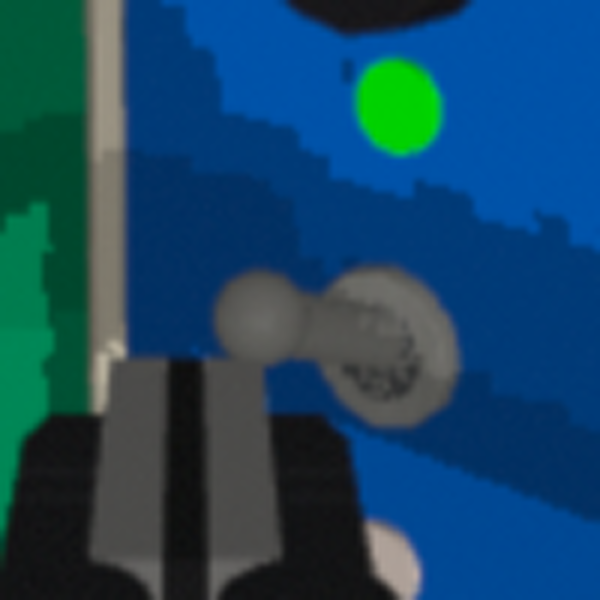

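The tip has moved about 15.5 of 17 mm. A little more.

Emit:
{"name": "step_arm", "arguments": {
  "motion": [
    [[-1,0,0.06,0,0],[-1,0,0.03,0,0],[-1,0,0,0,0]]
  ]
}}

```text
t: 3.2
eef_pos: [0.4938, 0.2032, 0.1033]
orientation: [[0.104, 0.995, -0.005], [0.995, -0.104, -0.005], [-0.005, -0.004, -1.0]]
force: [-1.8, -3.1, 1.5]
width: -0.0004
```

Run:
```python
from h import *
i,d,K,T=cam("wrist"); save("w4c.png",cv2.resize(i[190:290,245:345],(600,600),interpolation=cv2.INTER_CUBIC))
```

```text
(no output)
```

View pics/w4c.png

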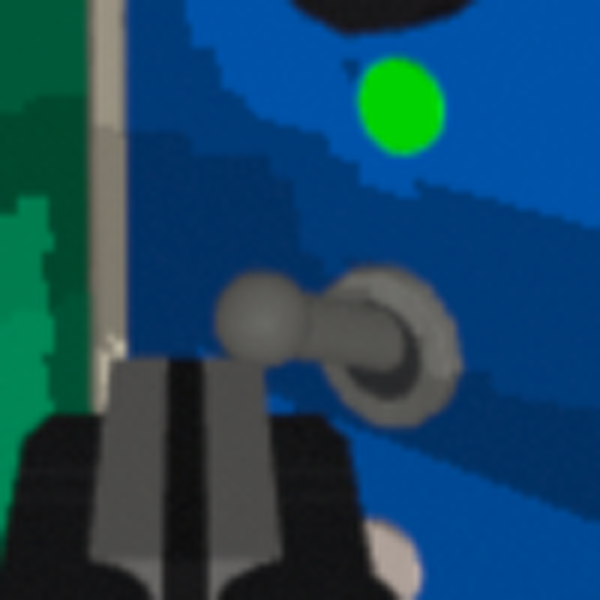

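Emit:
{"name": "step_arm", "arguments": {
  "motion": [
    [[-1,0.02,0.2,0,0],[-1,0.02,0.2,0,0]]
  ]
}}

```text
t: 3.45
eef_pos: [0.4914, 0.2128, 0.102]
orientation: [[0.102, 0.995, -0.016], [0.995, -0.103, -0.02], [-0.021, -0.014, -1.0]]
force: [-5.3, -2.7, 5.5]
width: -0.0003
```

Run:
```python
from h import *
i,d,K,T=cam("wrist"); save("wrist5.png",i)
s=r.read_state(); print(s["eef_pos"],s["force"])
```

```text
[0.49168324 0.21414056 0.10212771] [-4.73534466 -1.64378755  2.06464438]
```

View pics/wrist5.png

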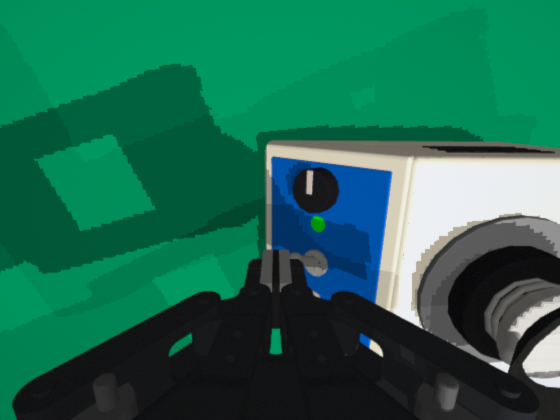

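The fingers slid round the ball's front, so the lever is at its stop. Withdrawing toward -x and then up, so as not to drag it back.

Emit:
{"name": "step_arm", "arguments": {
  "motion": [
    [[-1,-0.4,0,0,0],[-1,-0.4,0,0.1,0],[-1,0,0,0.9,0],[-1,0,0,0.9,0],[-1,0,0,0.9,0],[-1,0,0,0,0]]
  ]
}}

```text
t: 4.1
eef_pos: [0.4589, 0.2213, 0.2175]
orientation: [[0.105, 0.994, -0.011], [0.994, -0.105, -0.002], [-0.003, -0.011, -1.0]]
force: [1.5, -0.2, 0.5]
width: 0.0003
```

Run:
```python
from h import *
s=r.read_state(); print(s["eef_pos"],s["force"])
i,d,K,T=cam("wrist"); save("wrist6.png",i); np.savez("wrist6.npz",i=i,d=d,K=K,T=T)
i,d,K,T=cam("scene"); save("s6c.png",cv2.resize(i[180:300,320:440],(600,600),interpolation=cv2.INTER_CUBIC))
```

```text
[0.45891347 0.22130074 0.21749642] [ 1.54628457 -0.21763075  0.52948661]
```

View pics/wrist6.png

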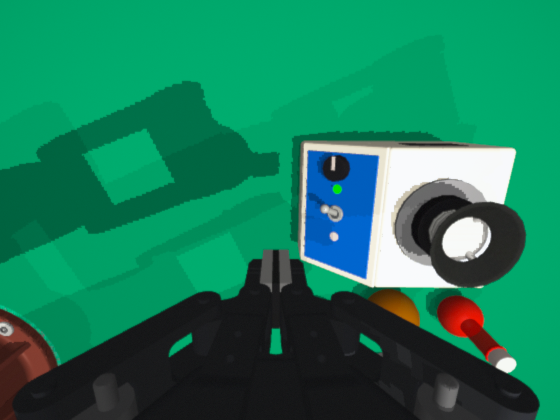

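View pics/s6c.png

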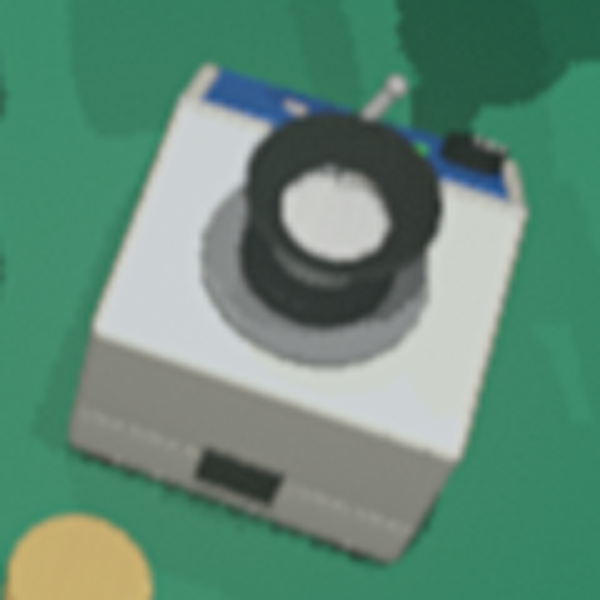

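Run:
```python
from h import *
b=np.load("scene0.npz"); g=lambda x,y,z: ray((x+.5)/5-.5+320,(y+.5)/5-.5+180,z,b["K"],b["T"])
t0,t1=g(356,70,.091),g(397,84,.091); print(t0,t1,np.linalg.norm(t1-t0))
a=np.load("wrist6.npz"); i=a["i"]; save("w6c.png",cv2.resize(i[180:240,305:365],(600,600),interpolation=cv2.INTER_CUBIC))
i,d,K,T=cam("top"); save("t6c.png",cv2.resize(i[240:290,160:240],(800,500),interpolation=cv2.INTER_CUBIC))
```

```text
[0.49719165 0.20085944 0.091     ] [0.49939063 0.21680383 0.091     ] 0.01609531593200821
```

View pics/w6c.png

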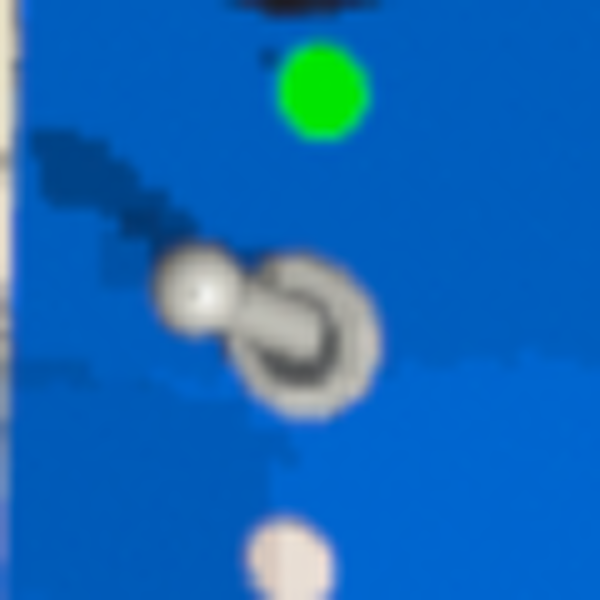

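Run:
```python
from h import *
for f,t,o in(("wrist1.npz",(281.8,168.2),None),("wrist6.npz",(324.8,208.6),(335.5,213))):
    a=np.load(f);K,T=a["K"],a["T"]; print(ray(*t,.091,K,T))
    hsv=cv2.cvtColor(a["i"],cv2.COLOR_RGB2HSV); m=(hsv[...,0]>55)&(hsv[...,0]<65)&(hsv[...,1]>200)&(hsv[...,2]>180)
    v,u=np.nonzero(m); print(len(u),ray(np.median(u),np.median(v),.0765,K,T))
```

```text
[0.50015765 0.19873541 0.091     ]
39 [0.51669733 0.22875234 0.0765    ]
[0.50300777 0.21409678 0.091     ]
43 [0.51754217 0.22782696 0.0765    ]
```

The lever now leans to the green dot in both views: tip at about (0.500, 0.216), moved about 16.3 mm ±2 against 17 expected, and it held against 3-4 N at its stop. Now to the flask.

Emit:
{"name": "step_arm", "arguments": {
  "motion": [
    [[1,0,-0.5,0.7,0],[1,0.3,-0.95,0.2,0],[1,0.3,-0.95,0,0],[1,0.3,-0.95,0,0],[1,0.3,-0.95,0,0],[1,0.3,-0.95,0,0],[1,0.3,-0.95,0,0],[1,0.3,-0.8,0,0]]
  ]
}}

```text
t: 5.05
eef_pos: [0.5318, -0.0641, 0.231]
orientation: [[0.096, 0.994, -0.047], [0.995, -0.096, 0.002], [-0.003, -0.046, -0.999]]
force: [1.0, 0.5, -0.4]
width: 0.0853
```

Emit:
{"name": "step_arm", "arguments": {
  "motion": [
    [[1,0,0,0,0],[1,0,0,0,0]]
  ]
}}

```text
t: 5.25
eef_pos: [0.5312, -0.0675, 0.2266]
orientation: [[0.103, 0.993, -0.052], [0.995, -0.103, 0.004], [-0.002, -0.052, -0.999]]
force: [0.5, -0.4, 0.5]
width: 0.0854
```

Run:
```python
from h import *
s=r.read_state(); print(s["eef_pos"],s["force"],s["width"])
i,d,K,T=cam("wrist"); save("wrist7.png",i); np.savez("wrist7.npz",i=i,d=d,K=K,T=T)
P=pts(d,K,T);x,y,z=P[...,0],P[...,1],P[...,2]
m=(abs(x-.56)<.025)&(abs(y+.1)<.025)&(z>.112)&(z<.13); p=P[m];print(m.sum(),p.min(0),p.max(0),p.mean(0)) if m.any() else 0
```

```text
[ 0.53121989 -0.06751523  0.22656946] [ 0.54328746 -0.40101712  0.54711465] 0.08539314129259187
480 [ 0.55037044 -0.11431581  0.11217392] [ 0.57065954 -0.09326888  0.12352253] [ 0.560174   -0.10224726  0.12089498]
```

View pics/wrist7.png

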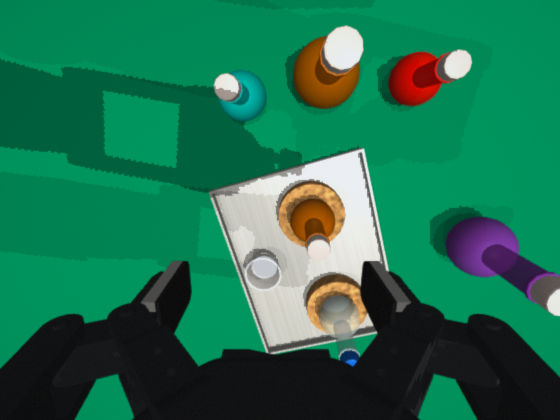

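Emit:
{"name": "step_arm", "arguments": {
  "motion": [
    [[1,0.3,-0.4,0,0],[1,0.3,-0.4,0,0],[1,0,0,0,0]]
  ]
}}

```text
t: 5.6
eef_pos: [0.5535, -0.0953, 0.2233]
orientation: [[0.097, 0.994, -0.057], [0.995, -0.097, 0.006], [0.001, -0.057, -0.998]]
force: [-0.9, 0.4, 0.2]
width: 0.0853
```

Emit:
{"name": "step_arm", "arguments": {
  "motion": [
    [[1,-1,0,0.3,0],[1,-1,0,0.3,0],[1,-1,0,0.3,0],[1,0,0,0,0]]
  ]
}}

```text
t: 6.0
eef_pos: [0.4267, -0.0881, 0.2534]
orientation: [[0.09, 0.993, -0.07], [0.996, -0.09, 0.014], [0.007, -0.071, -0.997]]
force: [-0.2, 1.1, -0.4]
width: 0.0854
```

Emit:
{"name": "step_arm", "arguments": {
  "motion": [
    [[1,0.3,0,0,0],[1,0.3,0,0,0],[1,0.3,0,0,0],[1,0.3,0,0,0]]
  ]
}}

```text
t: 6.4
eef_pos: [0.4788, -0.0848, 0.2525]
orientation: [[0.087, 0.994, -0.068], [0.996, -0.086, 0.015], [0.009, -0.069, -0.998]]
force: [-0.3, 0.1, -0.5]
width: 0.0855
```

Emit:
{"name": "step_arm", "arguments": {
  "motion": [
    [[1,1,0,0,0],[1,1,0,0,0]]
  ]
}}

```text
t: 6.6
eef_pos: [0.5621, -0.0838, 0.2505]
orientation: [[0.087, 0.994, -0.07], [0.996, -0.086, 0.015], [0.009, -0.072, -0.997]]
force: [0.8, -0.2, 0.9]
width: 0.0856
```

Emit:
{"name": "step_arm", "arguments": {
  "motion": [
    [[1,0,0,0,0],[1,0,0,0,0]]
  ]
}}

```text
t: 6.8
eef_pos: [0.5689, -0.0831, 0.2466]
orientation: [[0.084, 0.994, -0.073], [0.996, -0.083, 0.017], [0.011, -0.074, -0.997]]
force: [-0.3, 0.4, 0.4]
width: 0.0854
```

Emit:
{"name": "step_arm", "arguments": {
  "motion": [
    [[1,0,0,1,0],[1,0,0,1,0],[1,0,0,0,0]]
  ]
}}

```text
t: 7.1
eef_pos: [0.5678, -0.0818, 0.3241]
orientation: [[0.083, 0.993, -0.082], [0.996, -0.082, 0.019], [0.013, -0.083, -0.996]]
force: [0.8, 0.0, 0.8]
width: 0.0856
```

Emit:
{"name": "step_arm", "arguments": {
  "motion": [
    [[1,0,0,-1,0],[1,0,0,-1,0],[1,0,0,0,0]]
  ]
}}

```text
t: 7.4
eef_pos: [0.5688, -0.0817, 0.245]
orientation: [[0.083, 0.994, -0.075], [0.996, -0.082, 0.018], [0.011, -0.076, -0.997]]
force: [-0.9, -0.4, -0.8]
width: 0.0854
```

Run:
```python
from h import *
s=r.read_state(); print(np.round(s["q"],3),sum(np.array(s["q"])[[1,2,4]]))
```

```text
[-0.263  0.159  1.683 -0.003  1.377 -0.18 ] 3.218841911454954
```

Emit:
{"name": "step_arm", "arguments": {
  "motion": [
    [[1,0,1,0,0],[1,0,1,0,0],[1,0,1,0,0],[1,0,1,0,0]]
  ]
}}

```text
t: 7.8
eef_pos: [0.5684, 0.0776, 0.2472]
orientation: [[0.093, 0.993, -0.076], [0.996, -0.092, 0.017], [0.009, -0.077, -0.997]]
force: [0.1, 0.2, 0.4]
width: 0.0855
```

Emit:
{"name": "step_arm", "arguments": {
  "motion": [
    [[1,0,0,0,0]]
  ]
}}

```text
t: 7.9
eef_pos: [0.5682, 0.082, 0.2485]
orientation: [[0.089, 0.993, -0.075], [0.996, -0.087, 0.018], [0.012, -0.076, -0.997]]
force: [0.2, -0.5, -0.4]
width: 0.0855
```

Emit:
{"name": "step_arm", "arguments": {
  "motion": [
    [[1,0,-1,0,0],[1,0,-1,0,0],[1,0,-1,0,0],[1,0,-1,0,0],[1,0,0,0,0]]
  ]
}}

```text
t: 8.4
eef_pos: [0.569, -0.0826, 0.2554]
orientation: [[0.08, 0.994, -0.069], [0.997, -0.079, 0.014], [0.008, -0.069, -0.998]]
force: [0.3, 0.2, 0.1]
width: 0.0857
```

Emit:
{"name": "step_arm", "arguments": {
  "motion": [
    [[1,0,0,0,0],[1,0,0,0,0],[1,0,0,0,0],[1,0,0,0,0]]
  ]
}}

```text
t: 8.8
eef_pos: [0.5693, -0.0824, 0.2576]
orientation: [[0.081, 0.994, -0.067], [0.997, -0.08, 0.014], [0.009, -0.068, -0.998]]
force: [-0.3, 0.4, -0.4]
width: 0.0854
```

Emit:
{"name": "step_arm", "arguments": {
  "motion": [
    [[1,-0.1,-0.2,-0.2,0],[1,0,-0.1,-0.2,0],[1,0,-0.1,-0.2,0],[1,0,-0.1,-0.2,0],[1,0,0,-0.2,0],[1,0,0,-0.2,0]]
  ]
}}

```text
t: 9.4
eef_pos: [0.5647, -0.102, 0.2055]
orientation: [[0.077, 0.995, -0.067], [0.997, -0.077, 0.014], [0.009, -0.068, -0.998]]
force: [0.6, -0.4, 0.2]
width: 0.0854
```

Run:
```python
from h import *
P=np.load("topP.npy");x,y,z=P[...,0],P[...,1],P[...,2]
m=(x>.3)&(x<.8)&(abs(y)<.09)&(z>0.1)&(z<.3);print(z[m].max(),np.percentile(z[m],95))
```

```text
0.14048638889031873 0.13876813854668488
```

Emit:
{"name": "step_arm", "arguments": {
  "motion": [
    [[1,0,0,0.3,0],[1,0,0,0.4,0],[1,0,0,0.4,0],[1,0,0,0.3,0]]
  ]
}}

```text
t: 9.8
eef_pos: [0.5627, -0.1012, 0.2622]
orientation: [[0.077, 0.994, -0.074], [0.997, -0.076, 0.017], [0.011, -0.075, -0.997]]
force: [-0.1, -1.0, 1.1]
width: 0.0855
```

Emit:
{"name": "step_arm", "arguments": {
  "motion": [
    [[1,-0.3,0.95,0,0],[1,-0.3,0.95,0,0],[1,-0.3,0.95,0,0],[1,-0.3,0.95,0,0],[1,-0.3,0.95,0,0],[1,0,0,0,0]]
  ]
}}

```text
t: 10.4
eef_pos: [0.5068, 0.093, 0.279]
orientation: [[0.081, 0.996, -0.048], [0.997, -0.08, 0.015], [0.011, -0.049, -0.999]]
force: [0.4, -0.3, -0.4]
width: 0.0856
```

Run:
```python
from h import *
s=r.read_state(); print(np.round(s["q"],3),np.round(s["joint_efforts"],2))
```

```text
[ 0.036 -0.017  1.805  0.017  1.402  0.114] [  0.98 -30.15 -30.49   0.35   0.24   0.19]
```

Emit:
{"name": "step_arm", "arguments": {
  "motion": [
    [[1,0,0,-1,0],[1,0,0,-1,0],[1,0,0,0,0]]
  ]
}}

```text
t: 10.7
eef_pos: [0.5108, 0.094, 0.2053]
orientation: [[0.076, 0.997, -0.033], [0.997, -0.076, 0.014], [0.011, -0.034, -0.999]]
force: [-1.4, -1.5, -0.8]
width: 0.0855
```

Run:
```python
from h import *
s=r.read_state(); print(np.round(s["q"],3),np.round(s["joint_efforts"],2))
```

```text
[0.038 0.049 1.879 0.016 1.245 0.109] [ 2.000e-02 -3.219e+01 -3.096e+01  7.000e-02 -3.900e-01 -0.000e+00]
```

Emit:
{"name": "step_arm", "arguments": {
  "motion": [
    [[1,0.1,-0.4,0,0],[1,0.1,-0.4,0,0],[1,0.1,-0.4,0,0],[1,0.1,-0.4,0,0],[1,0.1,-0.4,0,0],[1,0.1,-0.4,0,0],[1,0.1,-0.4,0,0],[1,0.1,-0.4,0,0]]
  ]
}}

```text
t: 11.5
eef_pos: [0.554, -0.0433, 0.228]
orientation: [[0.076, 0.997, -0.008], [0.997, -0.076, 0.009], [0.008, -0.009, -1.0]]
force: [-0.6, -0.5, -0.1]
width: 0.0856
```

Tool tilt, which built up from fast moves, is back to about 0.5°. Continue slowly.

Emit:
{"name": "step_arm", "arguments": {
  "motion": [
    [[1,0.02,-0.4,0,0],[1,0.02,-0.4,0,0],[1,0.02,-0.4,0,0],[1,0.02,-0.25,0,0],[1,0,0,0,0]]
  ]
}}

```text
t: 12.0
eef_pos: [0.5612, -0.1101, 0.2357]
orientation: [[0.08, 0.997, 0.001], [0.997, -0.08, 0.005], [0.005, 0.001, -1.0]]
force: [0.2, 0.5, -0.1]
width: 0.0855
```

Emit:
{"name": "step_arm", "arguments": {
  "motion": [
    [[1,-0.02,0.1,-0.5,0],[1,0,0.1,-0.6,0],[1,0,0,-0.6,0],[1,0,0,-0.5,0],[1,0,0,0,0]]
  ]
}}

```text
t: 12.5
eef_pos: [0.5606, -0.1006, 0.1466]
orientation: [[0.081, 0.997, 0.004], [0.997, -0.081, 0.007], [0.007, 0.003, -1.0]]
force: [-0.8, -0.8, 0.0]
width: 0.0851
```

Run:
```python
from h import *
s=r.read_state(); print(np.round(s["eef_pos"],4))
i,d,K,T=cam("wrist"); save("wrist8.png",i)
P=pts(d,K,T);x,y,z=P[...,0],P[...,1],P[...,2]
m=(abs(x-.56)<.025)&(abs(y+.1)<.025)&(z>.112)&(z<.13); p=P[m];print(m.sum(),p.min(0),p.max(0),p.mean(0)) if m.any() else 0
```

```text
[ 0.5606 -0.1006  0.1466]
1039 [ 0.55006298 -0.11382837  0.11200384] [ 0.57062276 -0.09334648  0.12368819] [ 0.56043284 -0.10205614  0.12082431]
```

View pics/wrist8.png

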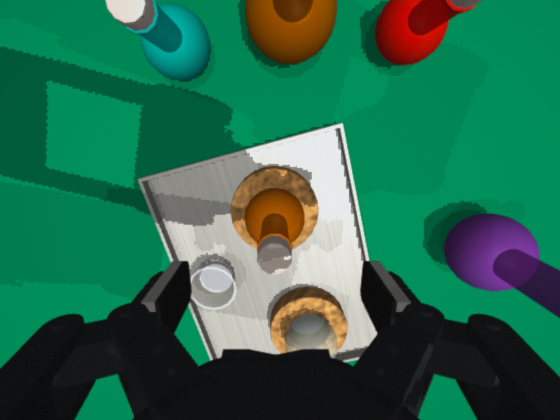

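The stopper, at (274,252), is centred between the fingers. Descend, then close.

Emit:
{"name": "step_arm", "arguments": {
  "motion": [
    [[1,0,-0.03,-0.4,0],[1,0,0,-0.4,0],[1,0,0,-0.4,0],[1,0,0,-0.3,0],[1,0,0,0,0]]
  ]
}}

```text
t: 13.05
eef_pos: [0.5657, -0.1027, 0.0899]
orientation: [[0.079, 0.997, 0.016], [0.997, -0.08, 0.004], [0.005, 0.015, -1.0]]
force: [-0.2, -0.9, -0.2]
width: 0.0852
```

Emit:
{"name": "step_arm", "arguments": {
  "motion": [
    [[1,-0.13,0,-0.2,0],[1,0,0,0,0]]
  ]
}}

```text
t: 13.25
eef_pos: [0.5608, -0.1029, 0.0821]
orientation: [[0.079, 0.997, 0.017], [0.997, -0.079, 0.003], [0.005, 0.016, -1.0]]
force: [-1.0, 0.6, -0.2]
width: 0.0852
```

Emit:
{"name": "step_arm", "arguments": {
  "motion": [
    [[0,0,0,0,0],[0,0,0,0,0],[-0.3,0,0,0,0],[-1,0,0,0,0],[-1,0,0,0,0],[-1,0,0,0,0],[-1,0,0,0,0],[-1,0,0,0,0]]
  ]
}}

```text
t: 14.05
eef_pos: [0.5624, -0.1035, 0.0844]
orientation: [[0.079, 0.997, 0.021], [0.997, -0.079, 0.002], [0.004, 0.021, -1.0]]
force: [0.2, 0.5, 0.1]
width: 0.0183
```

Run:
```python
from h import *
s=r.read_state(); print(np.round(s["eef_pos"],4),s["width"],s["force"])
i,d,K,T=cam("wrist"); save("wrist9.png",i)
i,d,K,T=cam("scene"); save("s9.png",i)
```

```text
[ 0.5624 -0.1035  0.0844] 0.01826954150919588 [0.21479943 0.53154887 0.05677866]
```

View pics/wrist9.png

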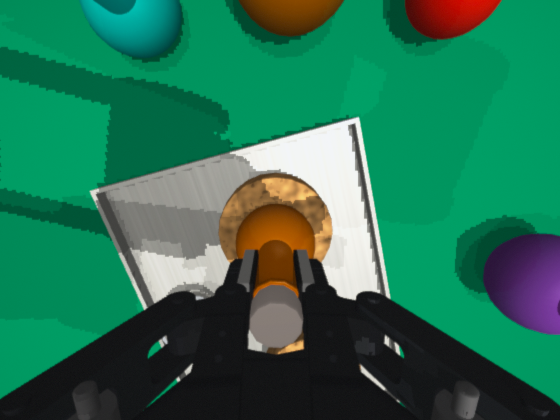

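The neck is held between both pads, width 18 mm. Lift straight up.

Emit:
{"name": "step_arm", "arguments": {
  "motion": [
    [[-1,0,0,0.3,0],[-1,0,0,0.4,0],[-1,0,0,0.5,0],[-1,0,0,0.5,0],[-1,0,0,0.5,0],[-1,0,0,0.5,0],[-1,0,0,0.5,0],[-1,0,0,0.5,0]]
  ]
}}

```text
t: 14.95
eef_pos: [0.5587, -0.1022, 0.239]
orientation: [[0.079, 0.997, 0.014], [0.997, -0.079, 0.004], [0.005, 0.014, -1.0]]
force: [0.6, -0.9, -1.1]
width: 0.0183
```

Emit:
{"name": "step_arm", "arguments": {
  "motion": [
    [[-1,0,0,0.5,0],[-1,0,0,0.3,0],[-1,0,0,0,0]]
  ]
}}

```text
t: 15.25
eef_pos: [0.5605, -0.1027, 0.2789]
orientation: [[0.079, 0.997, 0.024], [0.997, -0.079, 0.001], [0.003, 0.023, -1.0]]
force: [-0.5, -0.8, -1.7]
width: 0.0188
```

Run:
```python
from h import *
s=r.read_state(); print(np.round(s["eef_pos"],4),s["width"],s["force"])
i,d,K,T=cam("wrist"); save("wrist10.png",i)
i,d,K,T=cam("scene"); save("s10.png",i)
```

```text
[ 0.5605 -0.1027  0.2789] 0.0187889855150835 [-0.45241496 -0.77690501 -1.6809782 ]
```

View pics/s10.png

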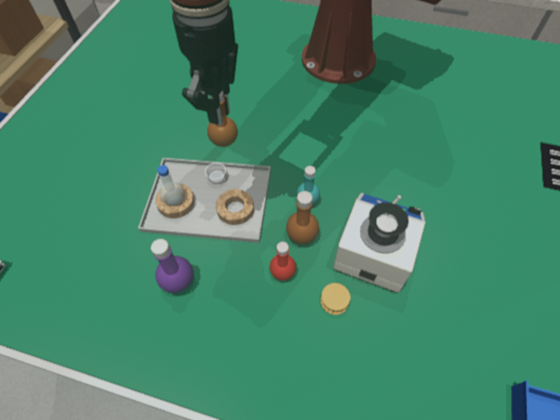

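View pics/wrist10.png

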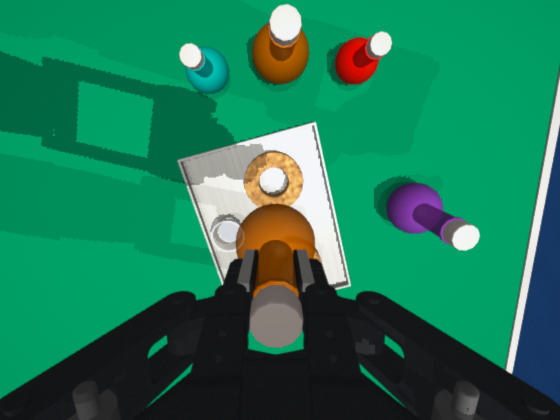

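Scene shows the flask lifted and upright at (222,130), with the ring left at (235,207) and everything else in place. Carry to the cup.

Emit:
{"name": "step_arm", "arguments": {
  "motion": [
    [[-1,0.05,0.3,0,0],[-1,0.05,0.5,0,0],[-1,0.05,0.5,0,0],[-1,0.05,0.5,0,0],[-1,0.05,0.5,0,0],[-1,0.05,0.5,0,0],[-1,0.05,0.5,0,0],[-1,0.05,0.5,0,0]]
  ]
}}

```text
t: 16.15
eef_pos: [0.5683, 0.0595, 0.2617]
orientation: [[0.084, 0.996, -0.005], [0.996, -0.084, 0.009], [0.008, -0.005, -1.0]]
force: [0.4, 0.1, -0.9]
width: 0.0185
```

Emit:
{"name": "step_arm", "arguments": {
  "motion": [
    [[-1,0.12,0.5,0.05,0],[-1,0.12,0.5,0.05,0],[-1,0.12,0.5,0.05,0],[-1,0.12,0.5,0.05,0],[-1,0.12,0.5,0.05,0],[-1,0.1,0.35,0.05,0],[-1,0.05,0.15,0,0],[-1,0,0,0,0]]
  ]
}}

```text
t: 16.95
eef_pos: [0.5902, 0.1931, 0.2591]
orientation: [[0.077, 0.997, -0.031], [0.997, -0.077, 0.009], [0.007, -0.031, -0.999]]
force: [-0.2, 0.5, -1.5]
width: 0.0187
```

Run:
```python
from h import *
s=r.read_state(); print(np.round(s["eef_pos"],4),s["width"],s["force"])
for n in("wrist","scene","top"):
    i,d,K,T=cam(n); save(n+"11.png",i); np.savez(n+"11.npz",i=i,d=d,K=K,T=T)
```

```text
[0.5902 0.1931 0.2591] 0.018667801960251692 [-0.20340082  0.49788962 -1.46266145]
```

View pics/wrist11.png

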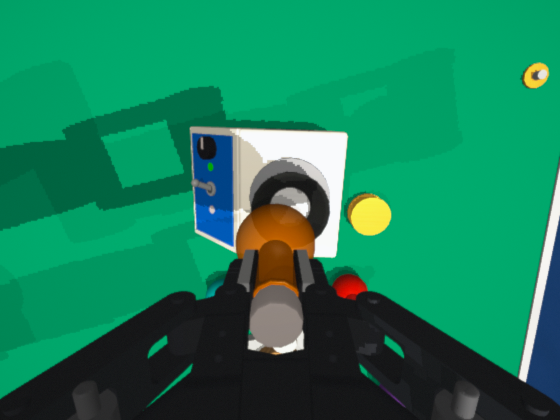

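View pics/scene11.png

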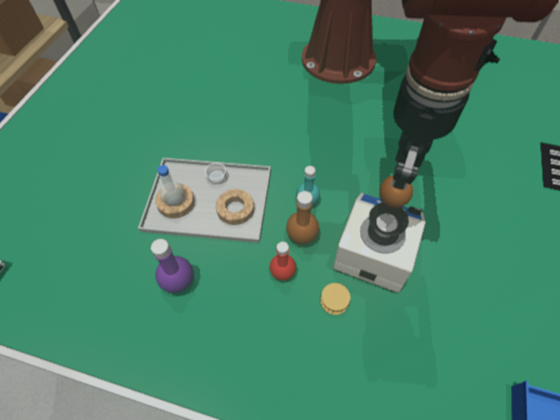

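```bash
cat > bulb.py <<'E'
from h import *
from scipy.optimize import least_squares
def bulb(n,tcp,data=None):
    i,d,K,T=data if data else cam(n)
    P=pts(d,K,T); hsv=cv2.cvtColor(i,cv2.COLOR_RGB2HSV)
    g=np.array(tcp)-[0,0,.044]
    m=(hsv[...,0]<16)&(hsv[...,1]>120)&(np.linalg.norm(P-g,axis=-1)<.045)&(P[...,2]<g[2]+.015)&(d>0)
    m=cv2.erode(m.astype(np.uint8),np.ones((3,3)))>0
    p=P[m]
    if len(p)<20: return len(p),None
    f=least_squares(lambda c:np.linalg.norm(p-c,axis=1)-.0255,g,loss="soft_l1",f_scale=.002)
    return len(p),f.x.round(4),np.sqrt(np.mean(f.fun**2)).round(4)
def cup(n,data=None):
    i,d,K,T=data if data else cam(n)
    P=pts(d,K,T); m=(P[...,2]>.146)&(P[...,2]<.162)&(i.max(-1)<75)&(np.linalg.norm(P[...,:2]-[.598,.1965],axis=-1)<.05)
    p=P[m]; return len(p), cv2.minEnclosingCircle(p[:,:2].astype(np.float32)) if len(p)>10 else None, np.percentile(p[:,2],[50,95]) if len(p)>10 else None
E
python3 - <<'E'
from bulb import *
tcp=r.read_state()["eef_pos"]
for n in("wrist","scene","top"):
    a=np.load(n+"11.npz"); D=(a["i"],a["d"],a["K"],a["T"])
    print(n,bulb(n,tcp,D),cup(n,D))
E
```

```text
wrist (796, array([0.5892, 0.1922, 0.2166]), np.float64(0.0003)) (1684, ((0.5996120572090149, 0.1956077665090561), 0.03280807286500931), array([0.15329372, 0.15628585]))
scene (61, array([0.5861, 0.1934, 0.2167]), np.float64(0.0009)) (499, ((0.5980664491653442, 0.19652700424194336), 0.03324614837765694), array([0.15203084, 0.15588966]))
top (45, array([0.5892, 0.1935, 0.2163]), np.float64(0.0006)) (267, ((0.5984676480293274, 0.19475416839122772), 0.031656865030527115), array([0.15206046, 0.15570134]))
```

Emit:
{"name": "step_arm", "arguments": {
  "motion": [
    [[-1,0.15,0.05,0,0],[-1,0.12,0.03,0,0],[-1,0,0,-0.3,0],[-1,0,0,-0.3,0],[-1,0,0,-0.3,0],[-1,0,0,0,0]]
  ]
}}

```text
t: 17.7
eef_pos: [0.602, 0.1919, 0.2203]
orientation: [[0.083, 0.996, -0.031], [0.997, -0.083, 0.008], [0.006, -0.031, -1.0]]
force: [-0.4, 0.5, -1.1]
width: 0.0187
```

Run:
```python
from bulb import *
tcp=r.read_state()["eef_pos"]
for n in("wrist","scene"): print(n,bulb(n,tcp),cup(n))
```

```text
wrist (805, array([0.601 , 0.1909, 0.1778]), np.float64(0.0003)) (2025, ((0.5996686220169067, 0.19567827880382538), 0.03284050524234772), array([0.15403254, 0.15640619]))
scene (37, array([0.5994, 0.1938, 0.1925]), np.float64(0.0007)) (263, ((0.5997735261917114, 0.19819757342338562), 0.032830361276865005), array([0.15329543, 0.15620939]))
```

Emit:
{"name": "step_arm", "arguments": {
  "motion": [
    [[-1,-0.04,0.1,0,0],[-1,0,0.01,-0.1,0],[-1,0,0,0,0]]
  ]
}}

```text
t: 18.2
eef_pos: [0.6033, 0.1977, 0.222]
orientation: [[0.083, 0.996, -0.021], [0.997, -0.082, 0.01], [0.008, -0.021, -1.0]]
force: [0.9, -0.0, -1.4]
width: 0.0188
```

Run:
```python
from bulb import *
s=r.read_state(); tcp=s["eef_pos"]; print(s["force"])
for n in("wrist",): print(n,bulb(n,tcp),cup(n))
```

```text
[ 0.88495434 -0.03598764 -1.41106734]
wrist (878, array([0.6028, 0.197 , 0.1794]), np.float64(0.0003)) (1643, ((0.5993442535400391, 0.19633637368679047), 0.032945696264505386), array([0.15449621, 0.15642692]))
```

Emit:
{"name": "step_arm", "arguments": {
  "motion": [
    [[-1,-0.09,-0.01,-0.1,0],[-1,0,0,-0.1,0],[-1,0,0,-0.1,0],[-1,0,0,0,0]]
  ]
}}

```text
t: 18.7
eef_pos: [0.5997, 0.1972, 0.2097]
orientation: [[0.083, 0.996, -0.02], [0.997, -0.083, 0.01], [0.009, -0.02, -1.0]]
force: [-0.5, -0.1, -1.4]
width: 0.0191
```

Run:
```python
from bulb import *
s=r.read_state(); tcp=s["eef_pos"]; print(s["force"])
for n in("wrist",): print(n,bulb(n,tcp),cup(n))
```

```text
[-0.53423988 -0.08002181 -1.43263777]
wrist (878, array([0.5992, 0.1964, 0.167 ]), np.float64(0.0003)) (1783, ((0.5998207330703735, 0.19589179754257202), 0.03278558328747749), array([0.15491514, 0.15649419]))
```

Bulb is centred on the cup to 1 mm and about 3 mm above its seat. Pressing in small steps.

Emit:
{"name": "step_arm", "arguments": {
  "motion": [
    [[-1,0,0,-0.08,0],[-1,0,0,-0.08,0]]
  ]
}}

```text
t: 19.0
eef_pos: [0.601, 0.1973, 0.2058]
orientation: [[0.083, 0.996, -0.017], [0.997, -0.083, 0.011], [0.009, -0.017, -1.0]]
force: [-2.8, -1.2, 6.2]
width: 0.0185
```

Emit:
{"name": "step_arm", "arguments": {
  "motion": [
    [[-1,0,0,-0.08,0],[-1,0,0,0,0]]
  ]
}}

```text
t: 19.2
eef_pos: [0.601, 0.1972, 0.2052]
orientation: [[0.083, 0.996, -0.017], [0.997, -0.082, 0.011], [0.009, -0.018, -1.0]]
force: [-2.6, -0.8, 6.1]
width: 0.0188
```

Emit:
{"name": "step_arm", "arguments": {
  "motion": [
    [[-1,-0.03,0,-0.15,0],[-1,0,0,-0.15,0]]
  ]
}}

```text
t: 19.4
eef_pos: [0.601, 0.1972, 0.1986]
orientation: [[0.082, 0.997, -0.014], [0.997, -0.082, 0.011], [0.009, -0.015, -1.0]]
force: [-5.2, -1.3, 10.9]
width: 0.0189
```

Run:
```python
from bulb import *
s=r.read_state(); tcp=s["eef_pos"]; print(s["force"],tcp)
for n in("wrist","scene"): print(n,bulb(n,tcp),cup(n))
```

```text
[-5.24027525 -1.27632328 10.87051639] [0.60104175 0.19724712 0.19856885]
wrist (873, array([0.6006, 0.1965, 0.156 ]), np.float64(0.0003)) (383, ((0.5996168851852417, 0.19641929864883423), 0.032602448016405106), array([0.14648969, 0.15632248]))
scene (66, array([0.5969, 0.1983, 0.1593]), np.float64(0.0007)) (52, ((0.600344181060791, 0.19660267233848572), 0.03130210191011429), array([0.1467035 , 0.15635382]))
```

Run:
```python
from bulb import *
s=r.read_state(); tcp=s["eef_pos"]; print(s["force"],tcp,s["width"])
for n in("wrist","scene","top"):
    i,d,K,T=cam(n); save(n+"12.png",i); P=pts(d,K,T); rr=np.linalg.norm(P[...,:2]-[.599,.1962],axis=-1)
    m=(rr>.0285)&(rr<.0325)&(P[...,2]>.13)&(P[...,2]<.165)&(i.max(-1)<75); z=P[...,2][m]; print(n,m.sum(),np.median(z) if m.any() else 0, bulb(n,tcp,(i,d,K,T)))
    if n!="wrist":
        a=np.load(n+"0.npz"); P=pts(a["d"],a["K"],a["T"]); rr=np.linalg.norm(P[...,:2]-[.599,.1962],axis=-1)
        m=(rr>.0285)&(rr<.0325)&(P[...,2]>.13)&(P[...,2]<.165)&(a["i"].max(-1)<75); print(" before",np.median(P[...,2][m]))
```

```text
[-4.96029807 -1.35977652 10.16460708] [0.60101181 0.19723665 0.19903498] 0.018903129757084157
wrist 984 0.14636059878392516 (814, array([0.6006, 0.1965, 0.1565]), np.float64(0.0003))
scene 118 0.1457036795597414 (63, array([0.5972, 0.1985, 0.1585]), np.float64(0.0008))
 before 0.15419127803264698
top 120 0.14507858863169576 (75, array([0.6003, 0.1985, 0.1551]), np.float64(0.0005))
 before 0.15407127108219648
```

View pics/wrist12.png

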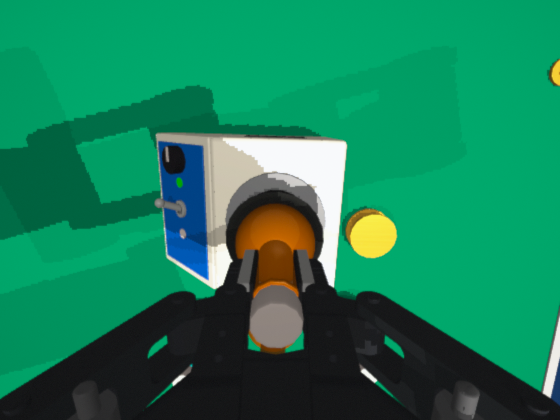

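View pics/scene12.png

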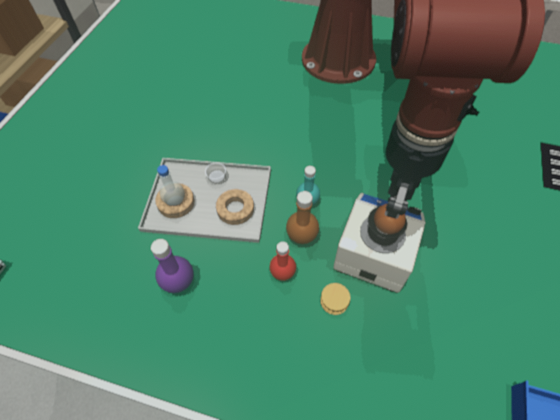

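Run:
```python
from h import *
i,d,K,T=cam("wrist"); s=r.read_state()
save("w13c.png",cv2.resize(i[170:240,140:210],(560,560),interpolation=cv2.INTER_CUBIC))
P=pts(d,K,T); m=(abs(P[...,0]-.50)<.012)&(abs(P[...,1]-.205)<.025)&(P[...,2]>.086)&(P[...,2]<.1)
print(m.sum(),np.median(P[m],0),s["force"],s["eef_pos"],s["t"])
```

```text
138 [0.50557453 0.21323897 0.09243057] [-5.1094342  -2.34883762 10.9830463 ] [0.6010095  0.19722596 0.19907371] 19.8
```

View pics/w13c.png

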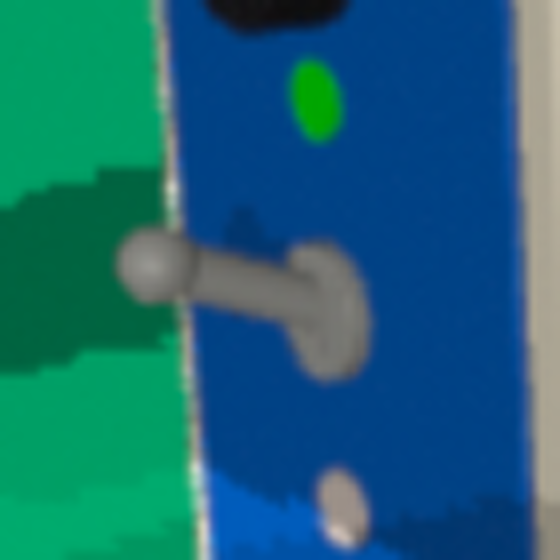

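The lever still leans to the green side, the cup is 8–9 mm down, the flask is held, and the push is steady. Handing in.

```bash
python3 -c "
from cell import r
print(r.close_job()); s=r.read_state(); print(s['t'],s['eef_pos'],s['force'])"
```

```text
the job is handed in; nothing more can be done
None
the job is handed in; nothing more can be done
```

I flipped the switch to the green dot, then lifted the amber flask by its neck out of its ring. I set it in the rubber cup, pressed it down, and handed in at about 20 s still holding it, pressed and gripped.

Last checks before handing in:

- **Cup:** the rim dropped from about 154 to 145–146 mm, so it has sunk about 8–9 of its 10 mm. The bulb centre (wrist and top cameras) is 7–9 mm below its seated height. The scene camera gave a smaller 5.5 mm from few pixels.
- **Push:** about 11 N upward, plus a side force of about 5 N, so the flask is about 1 mm off the cup's axis.
- **Flask:** the tool tilt was about 1°, and the neck is held at about 19 mm opening.
- **Switch:** the lever leans to the green side. I measured 16.3 mm of tip travel, within my 2 mm error of the full 17 mm, so I could not confirm the last bit of travel from the pictures. It did resist 3–4 N at the end, as it should at its stop.
- **Other things:** the clear flask, pot and spool look unmoved in the last scene view.

Two things went less cleanly:

- **Switch sweep:** the fingers slid round the ball at the end of the sweep, and I withdrew sideways so as not to drag the lever back.
- **Tool tilt:** fast moves tilted the tool by about 4° before the grasp. I brought it back to about 1° before gripping and stayed within 2° while carrying.

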